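# Hold a spring clip open astride the job card

### The job

A colleague is about to slip a delivery note in beside the job card. Take the blue spring clip off the rim of the yellow bin by squeezing its handles together so that its jaws open, and bring it upright to the card standing in its desk stand. Finish still holding the clip squeezed wide open over the middle of the card's top edge, in line with it, the jaws reaching well down on both sides but the clip nowhere touching the card; do not let go, and leave the stand and the other things where they are.

Things in the scene. Friction and masses are not known exactly. Their poses are not given: they have to be found in the camera images.
- bin: Yellow open-fronted stacking bin, 200 mm deep (x) x 150 wide (y) x 130 high, walls 4 mm, heavy with stock, does not shift. Origin under its centre; low front faces its own -x; the full-height back wall (mid-plane at x = +98 mm, along y) has the rim that carries the clip. Its stock stays 70 mm or more below that rim.
- clip_pin (a point): Centre of the pin and coil (12 mm thick) of a blue spring clip, 90 mm tall, 44 wide, that opens like a clothes peg. It sits upright on the bin's back rim, jaws down, biting the wall, its coil resting on the rim. x: across the jaws, the way they part and the handles are squeezed; y: along the pin, parallel to the rim it bites; z: up to the handles. The jaws reach 40 mm below this point.
- clip_handles (a point): Midway between the clip's two handles, 34 mm above the pin, same axes: where to squeeze. The handles rise in a V from the pin to 50 mm above it, 40 mm wide (y), with black thumb pads from 24 to 50 mm up; outer faces at the top are 57 mm apart when shut, about 24 mm apart and upright when fully squeezed.
- clip_jaw (a joint): Turn of each jaw about the pin, rad: 0 lips shut, about 0.055 biting the rim, 0.31 the stop (handles fully squeezed, lips about 24 mm apart); the lips part by about 76 mm per rad. A spring shuts it: squeezing takes about 6 N on each handle at first, 12 N at the stop; squeezing to the stop does no harm.
- clip: The same clip as a body (about 90 g); origin and axes as point clip_pin. Handles and jaws move symmetrically about the pin.
- stand: Loose dark steel desk stand (base 85 x 130 x 16 mm, clamp bars to 34 mm, about 0.8 kg) with a white job card upright in it: 150 mm wide (y), 3 mm thick (x), top edge 150 mm above the table. Origin under the base's centre, x normal to the card, y along it. Stands at the other side from the bin; which side is which varies.
- card_top (a point): Middle of the card's top edge; x normal to the card, y along the edge, z up.
- tape: Bystander: roll of brown packing tape lying flat, 90 mm across, 48 mm high; origin under its centre.
- carton: Bystander: small taped carton, 100 x 75 x 55 mm; origin under its centre.
- terminal: Bystander: black handheld stock terminal lying flat, 62 x 115 x 16 mm; origin under its centre.
Mind the look-alikes: they are no part of the job. Of the things that look like the clip, the smaller one is meant. Of the things shaped like the stand, the steel one is meant.

How it is judged (in metres and radians):
On the way, in this order (a step that is already met when the one before it is completed fails the run):
1. the clip is squeezed open while still at its place on the bin's rim (value of joint clip_jaw above 0.15 rad and distance of clip_pin from where it was at the start of the episode below 0.03 m), for 0.1 s.
2. the clip, held by the fingers, has been lifted clear of the bin (height (world z) of clip_pin above 0.175 m and contact force between clip and bin below 0.1 N and contact force between the fingers and clip above 2 N), for 0.2 s.
At the end, for the whole second after the job is handed in: Held by the fingers, clip gapes 16 mm or more and is still; card edge's middle lies between its jaws (8 mm off centre at most, 20 mm along), 5 to 30 mm under the pin, in line within 0.2 rad, upright within 0.25 rad, not touching it (under 0.3 N); stand within 20 mm, others 30 mm (value of joint clip_jaw above 0.21 rad and x of card_top in the frame of clip_pin between -0.008 and 0.008 m and y of card_top in the frame of clip_pin between -0.02 and 0.02 m and z of card_top in the frame of clip_pin between -0.03 and -0.005 m and angle between the y axis of clip_pin and the y axis of card_top, either way round below 0.2 rad and angle between clip_pin's own z axis and vertical below 0.25 rad and contact force between clip and stand below 0.3 N and contact force between the fingers and clip above 3 N and linear speed of clip below 0.02 m/s and distance of card_top from where it was at the start of the episode below 0.02 m and angle between stand's own z axis and vertical below 0.1 rad and distance of each of tape, carton, terminal from where it was at the start of the episode below 0.03 m); the arm keeps its last pose, push and grip.
It fails at once if the clip falls or is put down (height (world z) of clip_pin below 0.1 m).
It fails at once if the card stand is shoved or tipped by more than 2 cm at the card's top edge (distance of card_top from where it was at the start of the episode above 0.02 m).
It fails at once if the tape roll, the carton or the handheld terminal is shifted by more than 3 cm (distance of any of tape, carton, terminal from where it was at the start of the episode above 0.03 m).
It also fails if it takes over 38 s, if anything falls off the work surface, if the arm or the gripper's body presses on something with over 40 N, if the wrist force passes 120 N, or if a joint passes its speed limit or range.

### The arm

A 6-joint arm with a two-finger parallel gripper is mounted at the origin on the work surface. World frame = base frame: x ahead of the robot, y to its left, z up, the work surface at z = 0. Lengths are in m, angles in degrees, forces in N, time in s.
With the tool pointing down it reaches from about 0.325 to 0.85 m from the base axis. Payload 15.5 kg.
Tool frame: the origin (TCP) lies at the very end of the fingers, on their centre line; the grasp point (between the pads) lies arm.grip_depth behind it (arm.grip_depth is the distance from the TCP to the grasp point, in m); z points along the fingers, y is the direction in which the jaws open and shut (so a half turn about z gives the same grasp; the last joint's range is limited). The gripper opens to 91 mm and grips with 3 to 60 N. Pads are 32 mm wide; open, the fingers measure 118 mm over their backs; the gripper's body (76 mm by 178 mm) begins 60 mm behind the grasp point.
Start: joints at [71.305, 28.281, 77.091, -0, 74.628, -5.472], TCP at [0.143, 0.608, 0.214] pointing down, gripper open.
Joint ranges: [-166.48, 166.48], [-47.26, 123.95], [12.59, 153.08], [-70.14, 250.14], [6.76, 159.57], [-176.63, 176.63]. Speed limits (degrees/s): [108.29, 108.29, 147.25, 172.46, 172.46, 172.46].

### API

Orientations are given as a 3x3 rotation matrix whose columns are the frame's x, y, z axes.
In Python, from rig import arm gives the robot as it stands. Calls block until the motion is done:
- arm.move_to(position, orientation): joint-space move of the TCP to a pose.
- arm.move_l(position, orientation=None, feed=0.15): straight line of the TCP; orientation=None keeps the orientation; feed is the mean speed in m/s.
- arm.move_joints(angles): joint-space move.
- arm.grip(opening): finger opening in m; the grip force is fixed at half the most; returns when the fingers have stopped.
- arm.sleep(seconds).
- arm.solve_ik(position, orientation): joint angles nearest the present ones, or None.
- arm.snapshot(name): name is "scene" or "top"; returns the picture (420x560x3 uint8, red, green, blue); there is no depth.
- arm.get_calibration(name): a dict with "intrinsics" (3x3 intrinsics, pixels), "cam_to_world" (4x4, takes a point from camera to world coordinates). Camera axes: x right, y down, z forward; pixel columns grow to the right and rows downward; lengths in m; the calibration is good to about 2 mm. A picture is of the moment at which its call begins. get_calibration takes no time and is no camera call.
A pose or a line that the arm cannot do raises arm.Unreachable and nothing moves.
- arm.sign_off(): hands the job in, once; it reports no verdict.
Readings, each from a call of its own:
- arm.current_t(): time.
- arm.current_joint_positions(): joint angles.
- arm.current_dq(): joint speeds.
- arm.current_tau(): joint torques, N m.
- arm.current_ee_pos(): TCP position.
- arm.current_tool_rot(): TCP orientation.
- arm.current_force(): force on the tool from outside, world axes, zero at the start.
- arm.current_torque(): the same for the moment, N m.
- arm.current_width(): finger opening in m.
Only numpy, scipy, OpenCV 4.12 (cv2) and the standard library are available. Lean on these libraries where they do the work, as an engineer would, in place of code of your own. Each camera call takes 0.05 s, during which the arm holds its last target.

## Working session

There is one attempt and no reset: what is moved stays moved. The work goes in short steps, each a Python script; the robot and the scene stay as the last script left them, time stands still between calls to the robot, and variables do not carry over. Pictures are saved under pics/ and viewed, and the job is handed in when it is done.

```bash
ls; mkdir -p pics; python3 - <<'E'
from rig import arm
import cv2
for n in("scene","top"):
    im=arm.snapshot(n); cv2.imwrite(f"pics/{n}0.png",cv2.cvtColor(im,cv2.COLOR_RGB2BGR))
    c=arm.get_calibration(n); print(c)
print(arm.grip_depth,arm.current_t(),arm.current_width(),arm.current_tool_rot())
E
```

```text
pics
{'intrinsics': array([[448.18328987,   0.        , 286.21447519],
       [  0.        , 448.18328987, 216.61085011],
       [  0.        ,   0.        ,   1.        ]]), 'cam_to_world': array([[ 0.43809906,  0.54995192, -0.71107109,  1.2720011 ],
       [ 0.89888752, -0.26062643,  0.35224295, -0.32134383],
       [ 0.00839277, -0.79349023, -0.60852511,  0.67625447],
       [ 0.        ,  0.        ,  0.        ,  1.        ]])}
{'intrinsics': array([[505.93346211,   0.        , 281.46340635],
       [  0.        , 505.93346211, 204.88245445],
       [  0.        ,   0.        ,   1.        ]]), 'cam_to_world': array([[-1.43311998e-01, -9.68454860e-01,  2.03854986e-01,
         4.14131703e-01],
       [-9.89677292e-01,  1.40087363e-01, -3.02388609e-02,
         1.76097146e-02],
       [ 7.27464299e-04, -2.06084242e-01, -9.78533983e-01,
         1.17193344e+00],
       [ 0.00000000e+00,  0.00000000e+00,  0.00000000e+00,
         1.00000000e+00]])}
0.0188 0.1 0.09115448864325268 [[-9.73491823e-01  2.28721509e-01 -3.76938530e-04]
 [ 2.28721786e-01  9.73491244e-01 -1.06884295e-03]
 [ 1.22478986e-04 -1.12672393e-03 -9.99999358e-01]]
```

View pics/scene0.png

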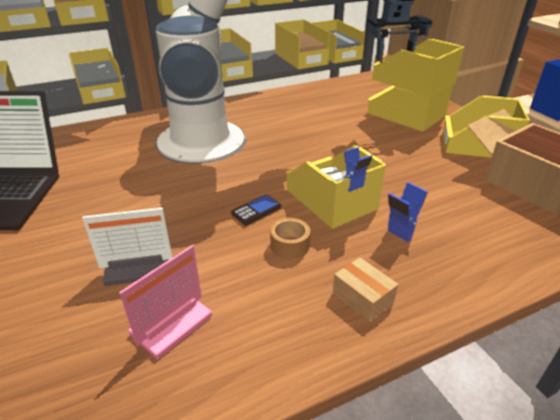

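View pics/top0.png

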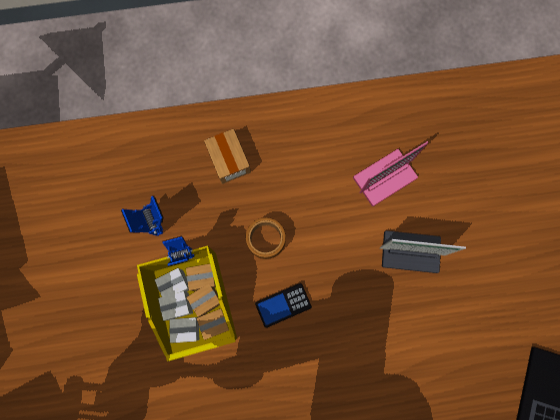

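```bash
python3 - <<'E'
import cv2
a=cv2.imread("pics/top0.png");b=cv2.imread("pics/scene0.png")
def c(im,x0,y0,x1,y1,s,n): cv2.imwrite(n,cv2.resize(im[y0:y1,x0:x1],None,fx=s,fy=s,interpolation=cv2.INTER_CUBIC))
c(a,110,190,250,290,5.7,"pics/c1.png") 
c(a,370,215,480,285,7,"pics/c2.png")
c(b,280,140,430,250,5.3,"pics/c3.png")
c(b,75,195,215,295,5.7,"pics/c4.png")
E
```

```text
(no output)
```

View pics/c1.png

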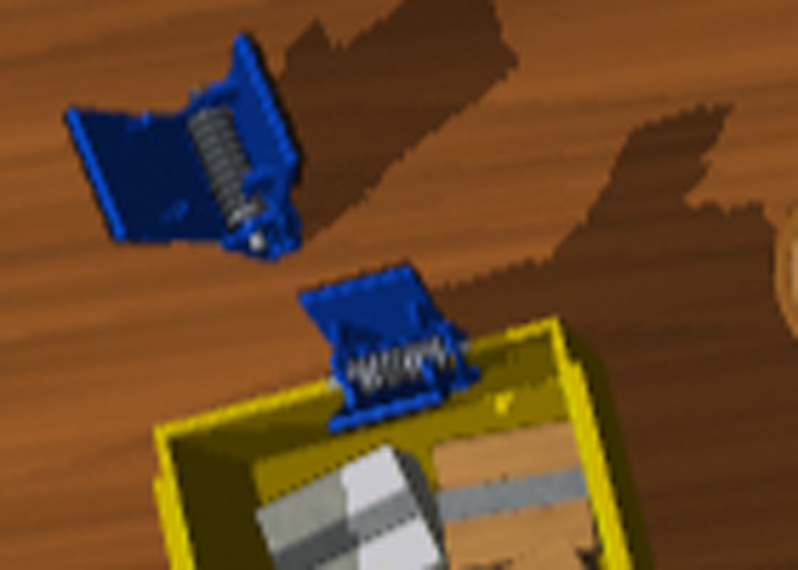

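View pics/c2.png

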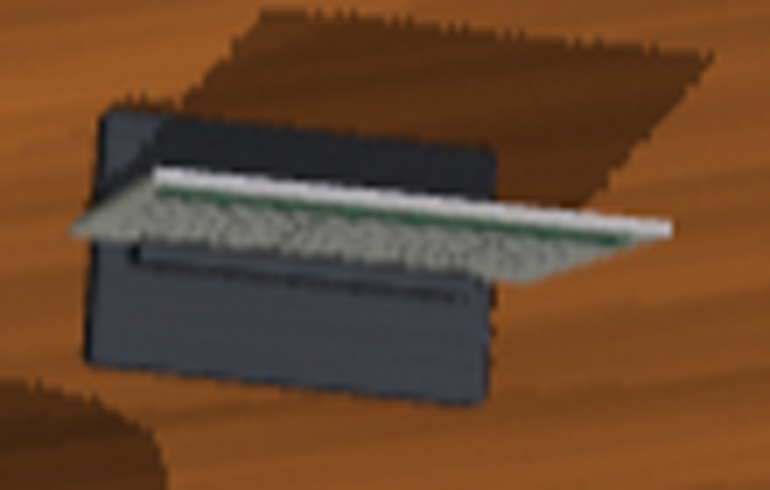

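View pics/c3.png

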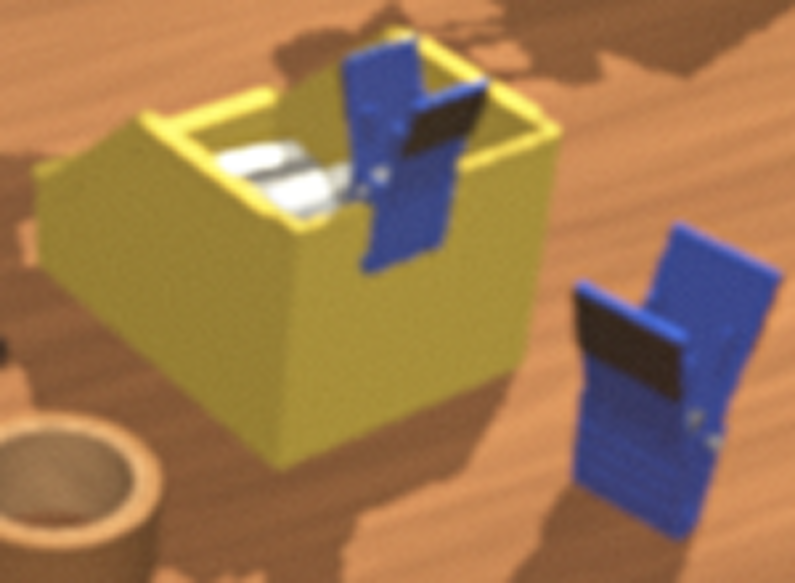

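View pics/c4.png

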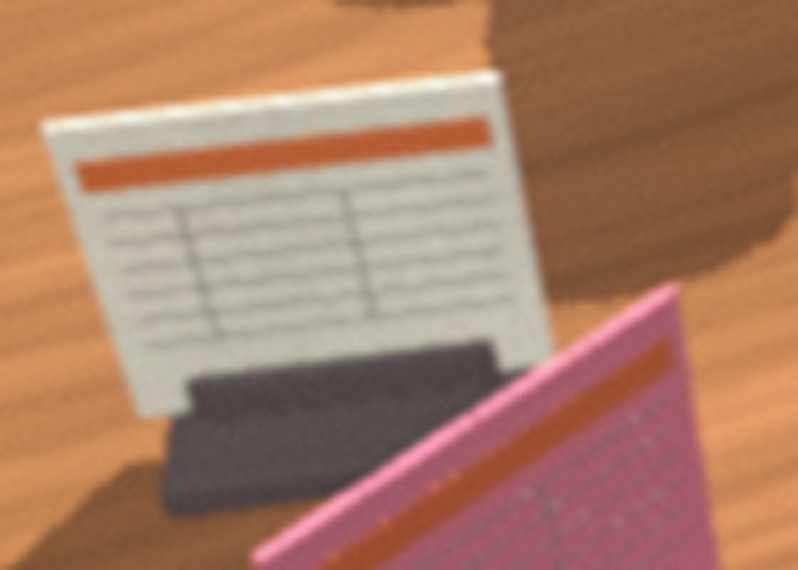

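```bash
cat > h.py <<'E'
import numpy as np,cv2
from rig import arm
C={n:arm.get_calibration(n) for n in("scene","top")}
def ray(n,u,v,z):
    c=C[n];d=c["cam_to_world"][:3,:3]@np.linalg.solve(c["intrinsics"],[u,v,1]);o=c["cam_to_world"][:3,3]
    return o+d*(z-o[2])/d[2]
def proj(n,P):
    c=C[n];T=np.linalg.inv(c["cam_to_world"]);q=c["intrinsics"]@(T[:3,:3]@np.asarray(P)+T[:3,3]);return q[:2]/q[2]
def cr(x,y,x0,y0,s): return (x+.5)/s-.5+x0,(y+.5)/s-.5+y0
E
python3 - <<'E'
from h import *
def seg(n,a,b,z,k):
    A=ray(n,*cr(*a,*k),z);B=ray(n,*cr(*b,*k),z);d=B-A
    print(n,A[:2],B[:2],"mid",(A+B)[:2]/2,"len",np.linalg.norm(d),"ang",np.degrees(np.arctan2(d[1],d[0])))
k1=(110,190,5.7);k2=(370,215,7);k3=(280,140,5.3);k4=(75,195,5.7)
seg("top",(155,428),(556,318),.13,k1)
seg("scene",(300,230),(560,130),.13,k3)
seg("top",(155,174),(671,229),.15,k2)
seg("scene",(43,122),(499,73),.15,k4)
seg("top",(348,370),(455,350),.137,k1)
E
```

```text
top [0.54956237 0.29737425] [0.56845881 0.14993002] mid [0.55901059 0.22365213] len 0.14865018163553861 ang -82.69678847705023
scene [0.57085947 0.14913828] [0.55038571 0.29685367] mid [0.56062259 0.22299597] len 0.1491275045489925 ang 97.89107923703506
top [ 0.52379286 -0.22575178] [ 0.48657915 -0.37078025] mid [ 0.505186   -0.29826602] len 0.14972680901643484 ang -104.391373317749
scene [ 0.48739964 -0.37016859] [ 0.52521941 -0.22509308] mid [ 0.50630953 -0.29763084] len 0.14992411181406531 ang 75.38874528490157
top [0.55946043 0.22511897] [0.56112427 0.18631332] mid [0.56029235 0.20571615] len 0.038841300899248435 ang -87.54487666054511
```

```bash
cat > ov.py <<'E'
from h import *
def frame(p,th):
    c,s=np.cos(th),np.sin(th); return lambda v: np.array([p[0]+c*v[0]-s*v[1],p[1]+s*v[0]+c*v[1],p[2]+v[2]])
def model(p,th,j=0.055):
    F=frame(p,th);h=.0285-.0165*j/.31
    L=[]
    for sg in(1,-1):
        q=[F((sg*h,y,.05)) for y in(-.02,.02)]; b=[F((sg*(.0+.5*h),y,.025)) for y in(-.02,.02)]
        L.append(q)
    L.append([F((0,-.022,0)),F((0,.022,0))])
    L.append([F((.0,-.02,-.04)),F((.0,.02,-.04))])
    return L
def draw(n,src,L,box,s,out):
    im=cv2.imread(src);x0,y0,x1,y1=box
    im=cv2.resize(im[y0:y1,x0:x1],None,fx=s,fy=s,interpolation=cv2.INTER_CUBIC)
    for a,b in L:
        P=[tuple(np.round((proj(n,v)-[x0,y0]+.5)*s-.5).astype(int).tolist()) for v in(a,b)]
        cv2.line(im,P[0],P[1],(0,0,255),1)
    cv2.imwrite(out,im)
E
python3 - <<'E'
from ov import *
th=np.radians(7.6);n=np.array([np.cos(th),np.sin(th)]);t=np.array([-n[1],n[0]])
m=np.array([.5598,.2233])-.002*n
pm=np.array([.5603,.2057]);s=(pm-m)@t;print(s,(pm-m)@n)
p=np.r_[m+s*t,.136];print(p)
L=model(p,th)
draw("top","pics/top0.png",L,(150,220,210,265),13,"pics/o1.png")
draw("scene","pics/scene0.png",L,(330,140,390,200),10,"pics/o2.png")
E
```

```text
-0.017511521703555723 0.00016789530160049603
[0.56013358 0.20567779 0.136     ]
```

View pics/o1.png

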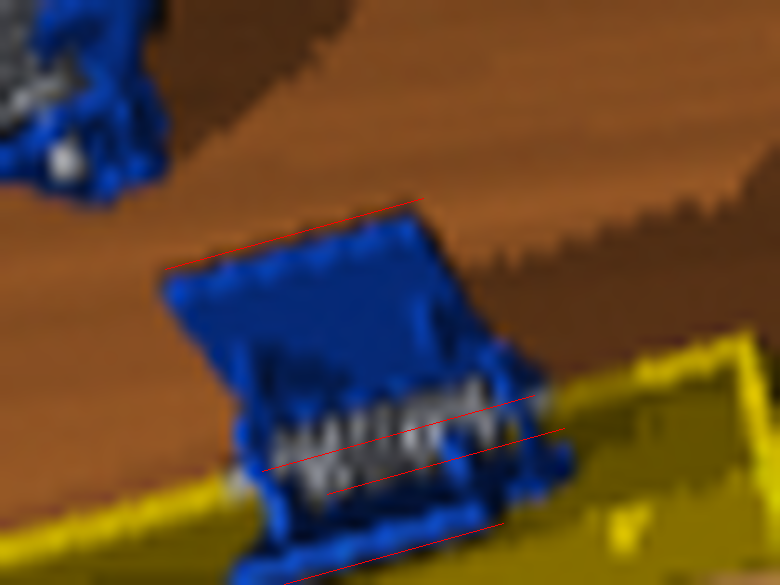

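View pics/o2.png

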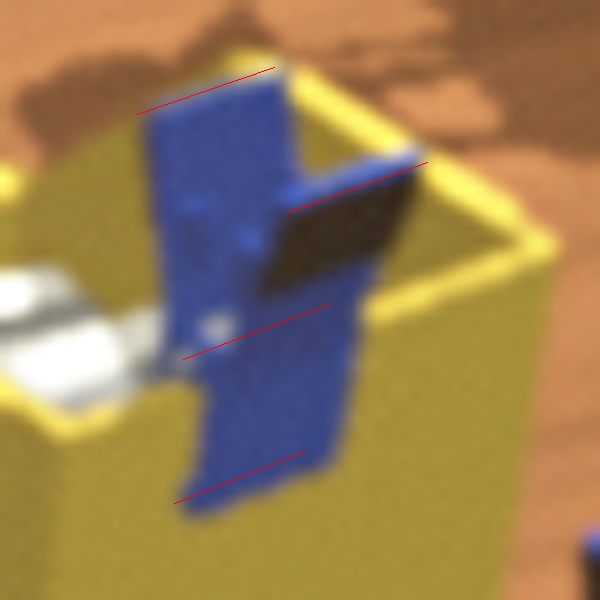

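```bash
cat >> h.py <<'E'
def R(deg):  # tool y at azimuth deg, z down
    a=np.radians(deg);y=np.array([np.cos(a),np.sin(a),0]);z=np.array([0,0,-1.]);return np.column_stack([np.cross(y,z),y,z])
def save(n,name):
    cv2.imwrite("pics/"+name,cv2.cvtColor(arm.snapshot(n),cv2.COLOR_RGB2BGR))
E
python3 - <<'E'
from h import *
for s in(0,180):
    print(s,arm.solve_ik([.5597,.2070,.151],R(7.6+s)),arm.solve_ik([.5057,-.298,.19],R(-14.5+s)))
k3=(280,140,5.3)
# big clip: near-bottom corner on table, handle top
print(ray("scene",*cr(690,540,*k3),0),ray("scene",*cr(575,480,*k3),0))
for z in(.11,.12,.13,.14): print(z,ray("scene",*cr(680,225,*k3),z)[:2],ray("top",*cr(68,108,110,190,5.7),z)[:2])
print(ray("scene",*cr(780,275,*k3),.12)[:2],ray("top",*cr(120,240,110,190,5.7),.12)[:2])
E
```

```text
0 [ 1.45645467e+01  2.97990861e+01  8.54927113e+01 -2.54444375e-14
  6.47082025e+01  6.96454670e+00] [-3.63378300e+01  2.65921792e+01  8.43680102e+01 -2.54444375e-14
  6.90398106e+01 -2.18378300e+01]
180 [ 1.45645467e+01  2.97990861e+01  8.54927113e+01 -2.54444375e-14
  6.47082025e+01 -1.73035453e+02] [-3.63378300e+01  2.65921792e+01  8.43680102e+01 -2.54444375e-14
  6.90398106e+01  1.58162170e+02]
[0.68984364 0.28769486 0.        ] [0.63407354 0.26705117 0.        ]
0.11 [0.61277943 0.31902292] [0.67648084 0.32489461]
0.12 [0.62442122 0.3077141 ] [0.67401036 0.32200098]
0.13 [0.63606301 0.29640529] [0.67153987 0.31910734]
0.14 [0.64770481 0.28509647] [0.66906939 0.3162137 ]
[0.67302427 0.321454  ] [0.62167257 0.3069511 ]
```

```bash
python3 - <<'E'
from h import *
r=R(7.6);p=[.5597,.2070]
arm.move_l([.143,.608,.29],feed=.15)
arm.move_to(p+[.27],r)
arm.grip(.08)
arm.move_l(p+[.151],r,feed=.1)
print(arm.current_t(),arm.current_ee_pos(),arm.current_force(),arm.current_width())
save("scene","s1.png");save("top","t1.png")
im=cv2.imread("pics/s1.png")[90:220,280:430];cv2.imwrite("pics/s1c.png",cv2.resize(im,None,fx=4.5,fy=4.5,interpolation=cv2.INTER_CUBIC))
E
```

```text
4.575 [0.5600613  0.20709668 0.1515937 ] [ 0.03543707 -0.01321218 -0.03516429] 0.08021026266234672
```

View pics/s1c.png

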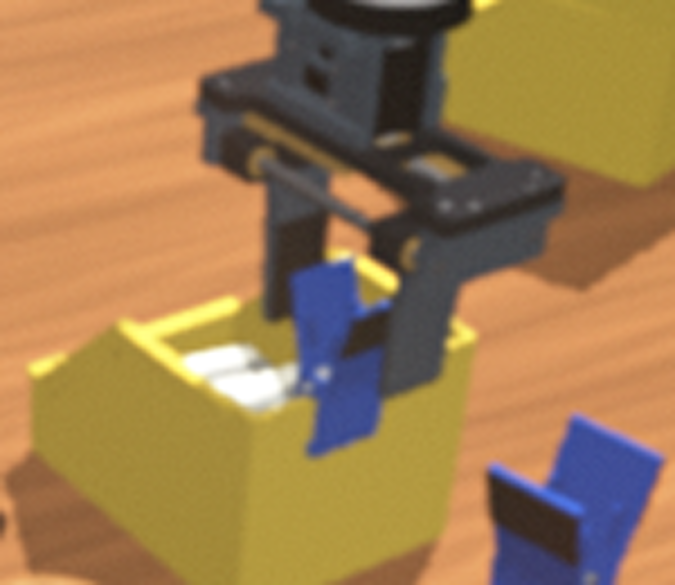

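```bash
python3 - <<'E'
from ov import *
p=np.array([.5597,.2070,.136]);th=np.radians(7.6);L=model(p,th)
F=frame(np.array([.5601,.2071,.1516]),th)
for sg in(1,-1): L.append([F((sg*.04,-.016,0)),F((sg*.04,.016,0))])
L.append([F((.04,-.016,0)),F((.04,-.016,.04))])
draw("scene","pics/s1.png",L,(320,130,390,200),9,"pics/o3.png")
draw("top","pics/t1.png",L,(140,210,220,270),9.5,"pics/o4.png")
E
```

```text
(no output)
```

View pics/o3.png

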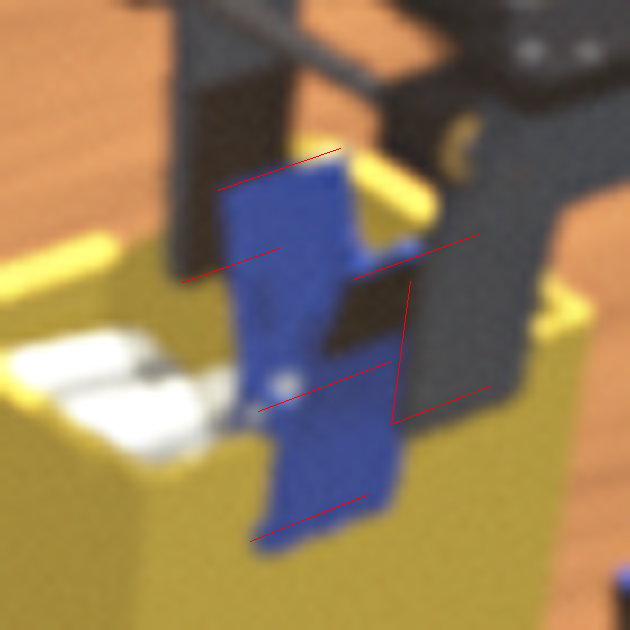

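View pics/o4.png

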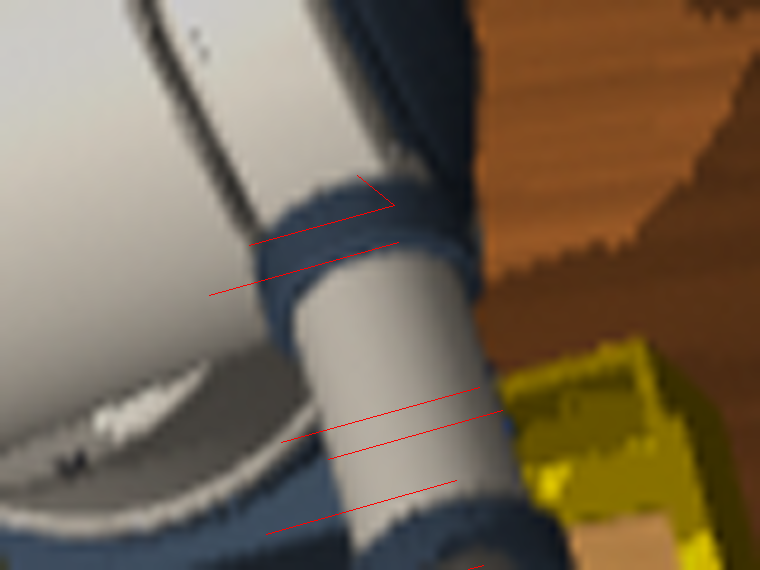

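```bash
python3 - <<'E'
from h import *
arm.grip(.015); arm.sleep(.3)
print(arm.current_t(),arm.current_ee_pos(),arm.current_force(),arm.current_torque(),arm.current_width())
save("scene","s2.png")
im=cv2.imread("pics/s2.png")[90:220,280:430];cv2.imwrite("pics/s2c.png",cv2.resize(im,None,fx=4.5,fy=4.5,interpolation=cv2.INTER_CUBIC))
E
```

```text
5.8833 [0.55965038 0.20713302 0.15238101] [-7.23765437 -0.91871769 21.76216763] [-0.32783062  1.64726145 -0.07799111] 0.02438510879165604
```

View pics/s2c.png

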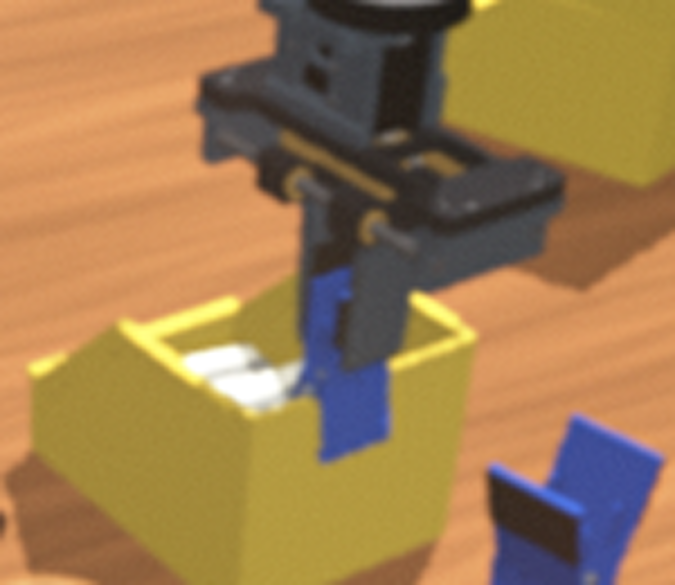

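Clip is fully squeezed (24.4 mm). Lift.

```bash
python3 - <<'E'
from h import *
r=R(7.6)
arm.move_l([.5597,.2070,.20],r,feed=.06)
arm.move_l([.5597,.2070,.29],r,feed=.12)
arm.sleep(.3)
print(arm.current_t(),arm.current_ee_pos(),arm.current_force(),arm.current_width())
arm.move_to([.5057,-.298,.29],R(-14.5)); arm.sleep(.3)
print(arm.current_t(),arm.current_ee_pos(),arm.current_force(),arm.current_width())
save("scene","s3.png");save("top","t3.png")
E
```

```text
8.1 [0.55957676 0.20696919 0.28954933] [-0.53315583  0.38212995 -1.54993028] 0.02387076761477208
10.2417 [ 0.50592225 -0.29762747  0.29000613] [ 0.09246134  0.44882352 -1.47953024] 0.02415414115095814
```

View pics/s3.png

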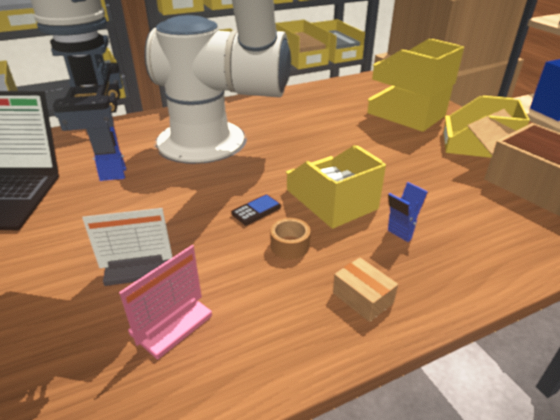

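View pics/t3.png

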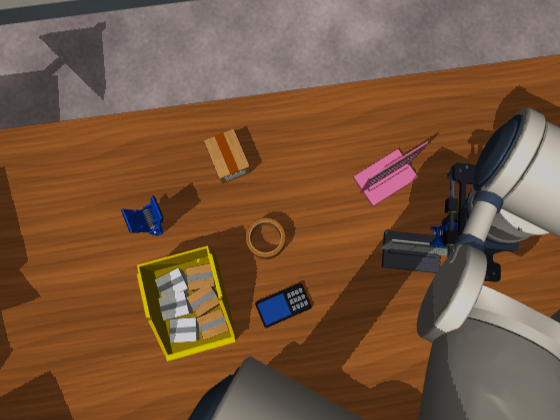

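```bash
cat >> ov.py <<'E'
def model2(p,th):
    F=frame(p,th);L=[]
    for sg in(1,-1):
        L.append([F((sg*.0125,-.02,-.04)),F((sg*.0125,.02,-.04))])
        L.append([F((sg*.012,-.02,.05)),F((sg*.012,.02,.05))])
    L.append([F((0,-.022,0)),F((0,.022,0))])
    L.append([F((.0125,-.02,-.04)),F((.012,-.02,.05))])
    L.append([F((.0125,.02,-.04)),F((.012,.02,.05))])
    return L
E
python3 - <<'E'
from ov import *
p=arm.current_ee_pos();R_=arm.current_tool_rot();th=np.arctan2(R_[1,1],R_[0,1]);print(np.degrees(th))
L=model2(p-[0,0,.0155],th)
draw("scene","pics/s3.png",L,(70,120,150,195),9,"pics/o5.png")
draw("top","pics/t3.png",L,(400,200,480,280),7.5,"pics/o6.png")
E
```

```text
-14.479082997840301
```

View pics/o5.png

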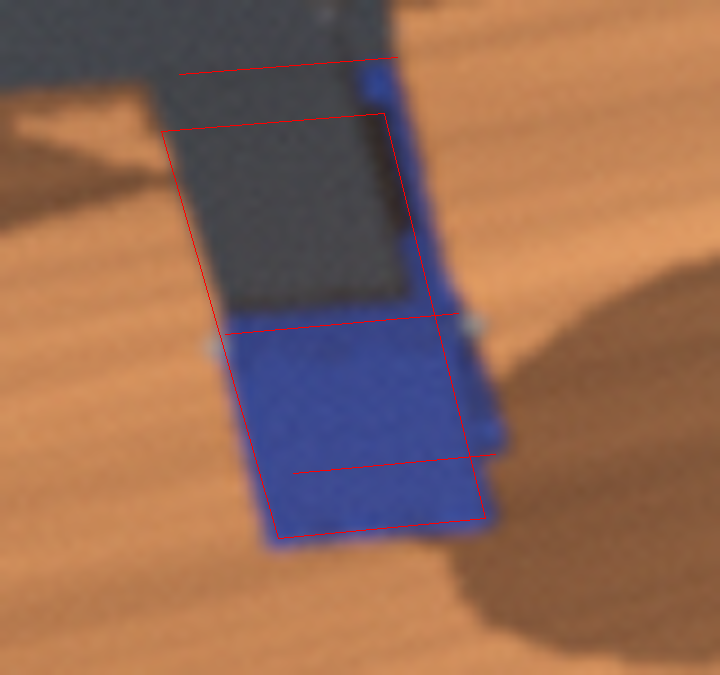

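View pics/o6.png

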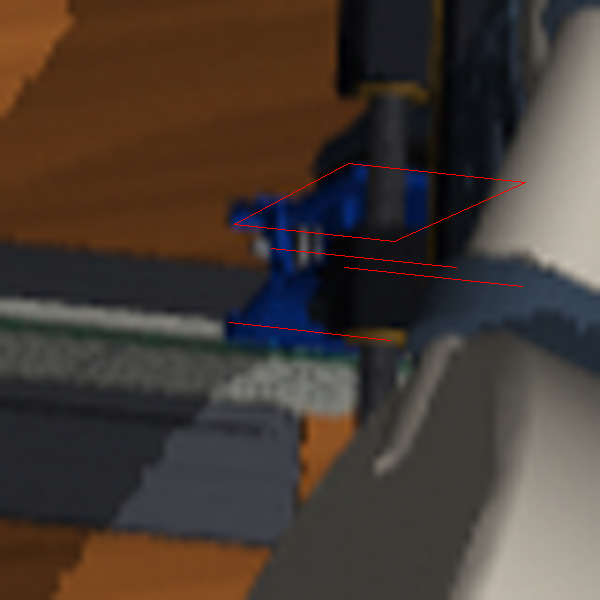

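```bash
python3 - <<'E'
from h import *
r=R(-14.5);p=[.5057,-.298]
arm.move_l(p+[.22],r,feed=.12)
for z in(.205,.195,.185):
    arm.move_l(p+[z],r,feed=.04); print(z,arm.current_force())
arm.sleep(.4)
print(arm.current_t(),arm.current_ee_pos(),arm.current_force(),arm.current_width())
save("scene","s4.png");save("top","t4.png")
from ov import draw,model2
L=model2(arm.current_ee_pos()-[0,0,.0155],np.radians(-14.5))
draw("scene","pics/s4.png",L,(60,160,190,270),6,"pics/o7.png")
draw("top","pics/t4.png",L,(375,200,485,280),7,"pics/o8.png")
E
```

```text
0.205 [-0.4888682   0.28093572 -0.37509973]
0.195 [ 0.84019117 -0.26431003 -1.41809963]
0.185 [ 0.25355062 -0.32539846 -1.75891166]
12.8 [ 0.5057578  -0.29806243  0.18514501] [ 0.02892226 -0.55558226 -0.4119668 ] 0.023710750893694156
```

View pics/o7.png

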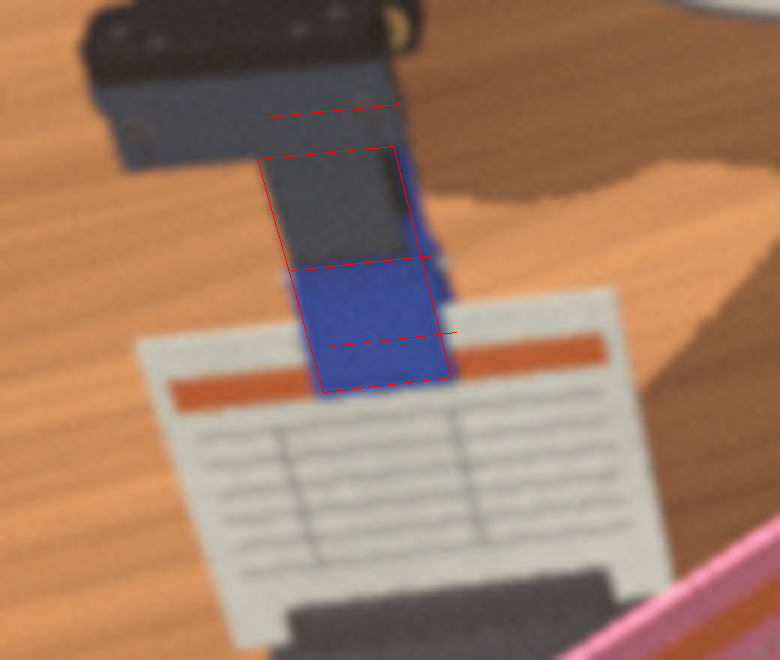

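View pics/o8.png

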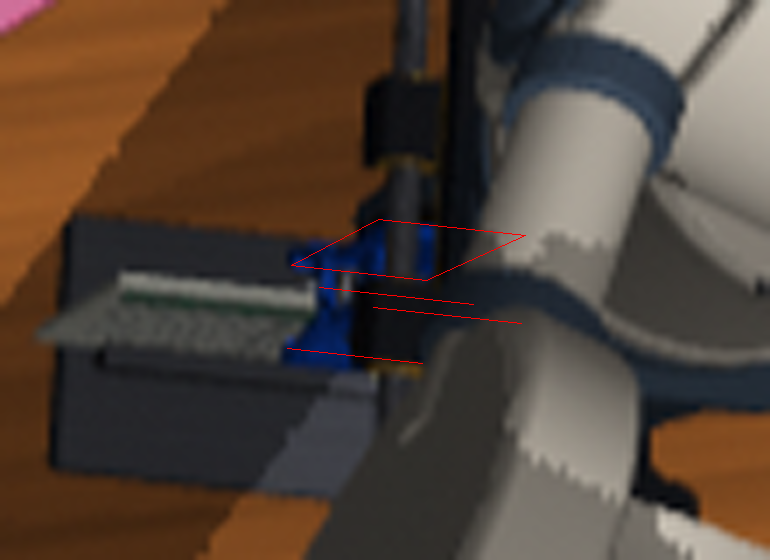

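```bash
python3 - <<'E'
from rig import arm
arm.sleep(.3);print(arm.current_t(),arm.current_ee_pos(),abs(arm.current_dq()).max(),arm.current_width())
arm.sign_off()
E
```

```text
13.2 [ 0.50571664 -0.29800762  0.18500864] 0.11252676955358115 0.024202930125932637
the job is handed in; nothing more can be done
```

I took the small blue clip off the bin's rim, carried it upright to the steel stand and handed the job in at 13.2 s. The clip is still squeezed wide open over the middle of the card's top edge. No verdict was reported, so the result below rests on my own checks.

- **Grip:** the fingers were 24 mm apart at hand-in, which matches the handles at their stop, and the arm was essentially still.
- **Position over the card:** the last pictures show the card between the two jaws, near the middle of the gap and along the edge, to about 1–2 mm. The clip's pin sits roughly 18–20 mm above the card's edge, in line with it and upright.
- **Contact with the card:** the force readings stayed at noise level, under 2 N, so they can't confirm the 0.3 N limit. The pictures show clear space on both sides of the card.
- **Other things:** the card's visible top corner was in the same place as at the start, within about half a pixel. In the picture taken before the final descent, the tape, carton and terminal looked unmoved. I did not check those three again after lowering the clip.

The only high force reading was about 22 N upward at the wrist while squeezing the clip on the rim. It was gone after the lift. None of my checks failed.

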